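# Fit a bayonet filter cartridge into the counter-top water filter

## Task

Fit the new filter cartridge, the larger one with two lugs at its foot, into the white water filter on the worktop: slide the catch fully back, slide the shutter it was holding fully open, push the cartridge down into the socket with its lugs in the two slots, and turn it clockwise (seen from above) a quarter turn to its stop, so that it is locked in when you let go. Do not shift or knock over the short old cartridge, the can, the spice jar, the coffee jar or the mug.

Things in the scene. Friction and masses are not known exactly. Their poses are not given: they have to be found in the camera images.
- filter_unit: White water filter, fixed, deck 75 mm high. Origin: at worktop height on the upright axis of the socket; z up. In its frame the deck spans x -44..124, y -44..44 mm; a ledge for the catch x 28..98, y 44..86, also 75 mm high; guide strips 4 mm high at y -42, y 42, x 122; low outlet at the +x end. Wall cabinets hang 0.5 m up behind and to the left: bring the arm in from the robot's side.
- socket_mouth (a point): Centre of the socket's mouth at deck height, z 75 mm; hidden by the shutter at first. Axes as the filter's. Bore radius 25 mm, with two entry slots 21 mm wide running out to radius 33.5 mm along the filter's +y and -y. This slotted ring is 10 mm thick; below it the lugs turn in a chamber of radius 33.5 mm, only clockwise from above, to a stop after about 90 degrees, lugs then along the filter's x.
- chamber_floor (a point): Centre of the chamber's floor, z 53 mm; axes as the filter's. A sprung rubber plunger pushes the cartridge up: free, its top is at z 63 mm (4 N); it ends at z 53 mm (8 N). The cartridge can turn only with its foot pressed below z 57 mm. Let go when turned, it stays locked with its foot at about z 57 mm; let go unturned, it rises to 63 mm.
- catch (a joint): Slide of the catch that blocks the shutter, m: 0 locked, grows as the catch moves along the filter unit's +y (away from the shutter), 0.020 fully back. The shutter is free from about 0.009. It stays where it is left; about 2 N to move.
- catch_grip (a point): Point 14 mm above the deck in the catch's black thumb block, which is 14 mm (filter x) by 18 mm (filter y) and rises 25 mm above the deck. At catch = 0 it is at x 57, y 54 mm in the filter's frame. Axes parallel to the filter's.
- shutter (a joint): Slide of the shutter, m: 0 closed over the socket, grows along the filter unit's +x, 0.080 fully open. While the catch is locked it can move only 3 mm. It stays where it is left; about 2 N to move.
- shutter_grip (a point): Point in the black rib across the shutter, 17 mm above the deck. The shutter is a 76 mm square steel plate, 5 mm thick, its top 6 mm above the deck; the rib at its centre is 12 mm thick (filter x), 44 mm long (filter y), and rises from 6 to 28 mm above the deck. At shutter = 0 the point is at x 0, y 0 in the filter's frame. Axes parallel to the filter's.
- cartridge: The new cartridge, upright: white, 126 mm high, 0.2 to 0.33 kg; origin at the centre of its foot, z up. Body of radius 30 mm from z 26 to 98 mm, two grey bands; neck of radius 22 mm below; at the very foot two lugs, 15 mm wide, 8 mm high, out to radius 31 mm along its +x and -x. A half turn leaves it the same.
- wing (a point): Middle of the grey wing grip on top of the new cartridge, 112 mm above its foot; axes as the cartridge's. The wing is 50 mm long (along x, the line of the lugs), 16 mm thick (y) and spans 98 to 126 mm above the foot: pinch it across its thickness.
- short_cartridge: The old cartridge, standing upright: white, 99 mm high, radius 26 mm, no neck and no lugs, one grey band, a smaller grey wing grip (40 by 14 mm) on top. Not to be used. Origin at the centre of its foot.
- can: Drinks can, 53 mm across, 134 mm high, standing; origin at the centre of its foot. Bystander.
- spice_jar: Spice jar with a pale cap, 44 mm across, 109 mm high, standing; origin at the centre of its foot. Bystander.
- coffee_jar: Jar with a broad lid, 68 mm across, 125 mm high, standing; origin at the centre of its foot. Bystander.
- mug: White mug with dots, 78 mm by 114 mm over its handle, 93 mm high, standing; origin at its foot. Bystander.
Mind the look-alikes: they are no part of the job. What is shaped like the cartridge but blue or red is not meant.

How it is judged (in metres and radians):
On the way, in this order (a step that is already met when the one before it is completed fails the run):
1. the catch has been slid back (value of joint catch above 0.014 m), for 0.2 s.
2. the shutter has been slid open (value of joint shutter above 0.07 m), for 0.2 s.
3. the cartridge has been pushed in and turned to its stop (z of cartridge in the frame of filter_unit below 0.06 m and horizontal distance between cartridge and filter_unit below 0.006 m and angle between the x axis of cartridge and the x axis of filter_unit, either way round below 0.3 rad and angle between cartridge's own z axis and vertical below 0.12 rad), for 0.2 s.
At the end, for the whole second after the job is handed in: The cartridge is locked in the socket: foot under 60 mm high, within 6 mm of the socket axis, upright within 0.12 rad, lugs along the filter's x within 0.30 rad, at rest and released; shutter open over 70 mm, catch back over 14 mm (all of step 3 and value of joint shutter above 0.07 m and value of joint catch above 0.014 m and linear speed of cartridge below 0.02 m/s and angular speed of cartridge below 0.2 rad/s); the robot touches nothing.
It fails at once if the short cartridge is shifted by more than 30 mm or tipped (distance of short_cartridge from where it was at the start of the episode above 0.03 m or angle between short_cartridge's own z axis and vertical above 0.35 rad).
It fails at once if the can is shifted by more than 30 mm or tipped (distance of can from where it was at the start of the episode above 0.03 m or angle between can's own z axis and vertical above 0.35 rad).
It fails at once if the spice jar is shifted by more than 30 mm or tipped (distance of spice_jar from where it was at the start of the episode above 0.03 m or angle between spice_jar's own z axis and vertical above 0.35 rad).
It fails at once if the coffee jar is shifted by more than 30 mm or tipped (distance of coffee_jar from where it was at the start of the episode above 0.03 m or angle between coffee_jar's own z axis and vertical above 0.35 rad).
It fails at once if the mug is shifted by more than 30 mm or tipped (distance of mug from where it was at the start of the episode above 0.03 m or angle between mug's own z axis and vertical above 0.35 rad).
It also fails if it takes over 58 s, if anything falls off the work surface, if the arm or the gripper's body presses on something with over 40 N, if the wrist force passes 120 N, or if a joint passes its speed limit or range.

## Robot

A 6-joint arm with a two-finger parallel gripper is mounted at the origin on a cart in front of the work surface, level with it; the furniture and walls round the work are solid. World frame = base frame: x ahead of the robot, y to its left, z up, the work surface at z = 0. Lengths are in mm, angles in rad, forces in N, time in s.
With the tool pointing down it reaches from about 275 to 750 mm from the base axis. Payload 10.2 kg.
Tool frame: the origin (TCP) lies at the very end of the fingers, on their centre line; the grasp point (between the pads) lies 19 mm behind it; z points along the fingers, y is the line along which they close (so a half turn about z gives the same grasp; the last joint's range is limited). The gripper opens to 85 mm and grips with 20 to 120 N. Pads are 22 mm wide; open, the fingers measure 114 mm over their backs; the gripper's body (76 mm by 85 mm) begins 54 mm behind the grasp point. The pads swing forward as they close: fully open they stand 13 mm farther back than shut.
Start: joints at [1.028, 0.313, 1.498, -0, 1.331, -0.223], TCP at [165.061, 498.384, 231.294] pointing down, gripper open.
Joint ranges: [-2.94, 2.94], [-0.97, 2.17], [0.19, 2.56], [-1.23, 4.37], [0.02, 3.11], [-2.88, 2.88]. Speed limits (rad/s): [2.39, 2.39, 3.01, 3.14, 3.14, 3.14].

## Interface

Orientations are given as a unit quaternion [w, x, y, z].
In Python, from rig import * gives the robot as it stands. The module is installed in compiled form; this text tells all that it offers.
- The arm moves only by the shell command python3 -m crank 'ROWS' [FORCE]. ROWS is JSON, a list that holds one entry, the list of rows, each a list of 7 numbers: the shift along the tool's x, y, z in units of 25 mm (1.0 is 25 mm), then the turn, a rotation vector about the tool's x, y, z in units of 8 degrees (1.0 is 8 degrees), then the finger opening in mm, from 0 to 85.4. A call has exactly 8 rows; each row shifts and turns the commanded pose from where the row before left it, along the tool's axes as they then stand; what a row does not reach is not made up. A row lasts 1/10 s, in which the tool goes at most 50 mm and 8.59 degrees, less where a joint would pass 70% of its speed; a pose out of reach is approached as far as the arm can. A call is refused whole if a number of a shift passes 1 or a number of a turn 1, either way. A call with a gripper value outside its range is refused whole. The fingers move at their own pace and stop on an object; FORCE is the grip in N (left out, the last holds). Time passes only in rows, so rows that do not move let the fingers close, or fill a call up. It gives the time, the measured TCP pose, the force, the opening and the grip force at its end, in the units of the state.
- sense(): the state, without advancing time (a new reading comes with each control period).
- capture(name): name is "scene" or "top" or "wrist"; returns the picture (384x512x3 uint8, blue, green, red); there is no depth.
- camera_model(name): a dict with "fx", "fy", "cx", "cy" (pixels), "world_from_camera" (4x4, takes a point from camera to world coordinates); the wrist camera has in their place "T_tool_cam" (4x4, takes a point from camera to tool coordinates, whose origin is the TCP and whose axes are the flange's). Camera axes: x right, y up, looking along -z (the intrinsics and any distortion apply to the point x, -y, -z); pixel columns grow to the right and rows downward; lengths in mm; the calibration is good to about 2 mm. The wrist camera is an equidistant fisheye: a pixel r from the principal point sees the ray r / f radians off the axis. A picture is of the moment at which its call begins: read the wrist's pose just before it. camera_model takes no time and is no camera call.
- finish_job(): hands the job in; it is judged then, once.
The state is a dict: "time_s": time; "joints": joint angles; "dq": joint speeds; "tau": joint torques, N m; "eef_pos": TCP position; "ee_rot": TCP orientation; "force": force on the tool from outside, world axes, zero at the start; "wrist_torque": the same for the moment, N m; "grip_width": opening from 0.0 (shut) to 1.0 (fully open); "grip_force": force on a finger pad.
Only numpy, scipy, OpenCV 4.12 (cv2) and the standard library are available. Lean on these libraries where they do the work, as an engineer would, in place of code of your own. Each camera call takes 0.05 s, during which the arm holds its last target. There are 200 camera calls.

## Working session

There is one attempt and no reset: what is moved stays moved. The work goes in short steps, Python scripts to look and compute and a shell command to move; the robot and the scene stay as the last step left them, time stands still between calls to the robot, and variables do not carry over. Pictures are saved under pics/ and viewed, at most 10 in all, crops included, and the job is handed in when it is done.

```bash
mkdir -p pics; python3 - <<'E'
from rig import *
import cv2, numpy as np
s=sense(); print({k:np.round(v,3).tolist() for k,v in s.items()})
for n in ("scene","top","wrist"):
    cv2.imwrite(f"pics/{n}0.png",capture(n))
    m=camera_model(n); print(n,{k:np.round(v,3).tolist() for k,v in m.items()})
E
```

```text
{'time_s': 0.0, 'joints': [1.028, 0.313, 1.498, -0.0, 1.331, -0.223], 'dq': [0.001, 0.001, 0.001, 0.001, -0.002, 0.001], 'tau': [0.0, -41.226, -25.974, -0.0, 0.004, 0.0], 'eef_pos': [164.907, 498.153, 230.753], 'ee_rot': [-0.0, 0.159, 0.987, -0.001], 'force': [0.262, -0.011, -0.021], 'wrist_torque': [-0.017, -0.011, 0.049], 'grip_force': 0.0, 'grip_width': 0.999}
scene {'fx': 449.832, 'fy': 449.832, 'cx': 247.228, 'cy': 188.761, 'world_from_camera': [[0.661, 0.491, -0.567, 31.83], [-0.75, 0.447, -0.487, -257.734], [0.015, 0.747, 0.664, 720.419], [0.0, 0.0, 0.0, 1.0]]}
top {'fx': 497.516, 'fy': 497.516, 'cx': 258.64, 'cy': 195.151, 'world_from_camera': [[-0.009, 0.997, -0.081, 482.169], [-1.0, -0.009, -0.002, 216.446], [-0.003, 0.081, 0.997, 1244.148], [0.0, 0.0, 0.0, 1.0]]}
wrist {'fx': 297.319, 'fy': 297.319, 'cx': 254.648, 'cy': 189.446, 'T_tool_cam': [[-0.0, 0.947, 0.321, 82.27], [1.0, 0.0, -0.0, -0.348], [-0.0, 0.321, -0.947, -142.969], [0.0, 0.0, 0.0, 1.0]]}
```

View pics/scene0.png

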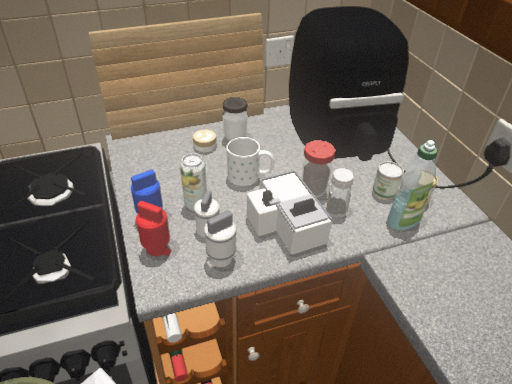

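View pics/top0.png

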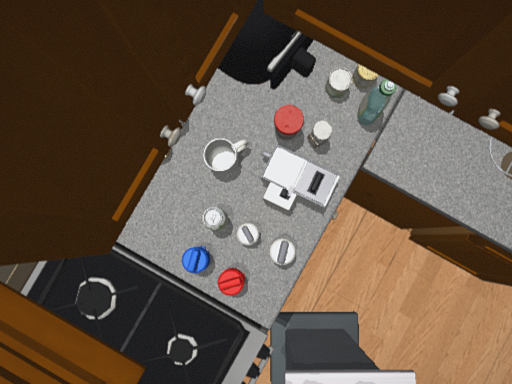

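The scene view has the new cartridge at about (220,240), with the filter to its right and the red and blue decoys and the old cartridge to its left. In the top view the filter deck is at (300,178), the black shutter rib at (317,182), the catch at (284,194) and the new cartridge at (283,252). Next I'll enlarge both.

```bash
python3 - <<'E'
import cv2
a=cv2.imread("pics/top0.png")[140:280,225:350]; b=cv2.imread("pics/scene0.png")[165:275,185:335]
cv2.imwrite("pics/topc.png",cv2.resize(a,None,fx=4.2,fy=4.2,interpolation=cv2.INTER_CUBIC))
cv2.imwrite("pics/scenec.png",cv2.resize(b,None,fx=5,fy=5,interpolation=cv2.INTER_CUBIC))
E
```

```text
(no output)
```

View pics/topc.png

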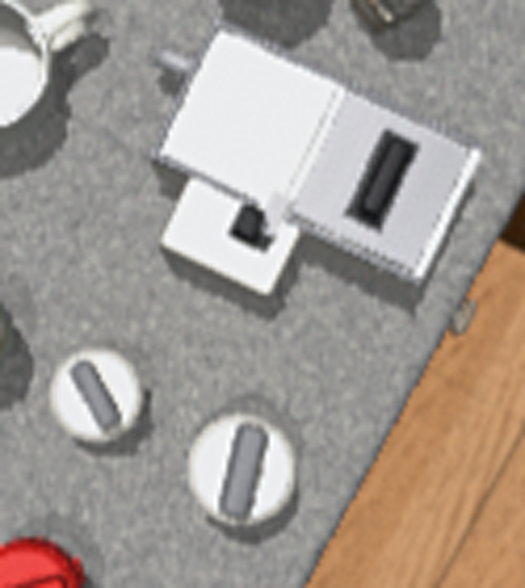

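View pics/scenec.png

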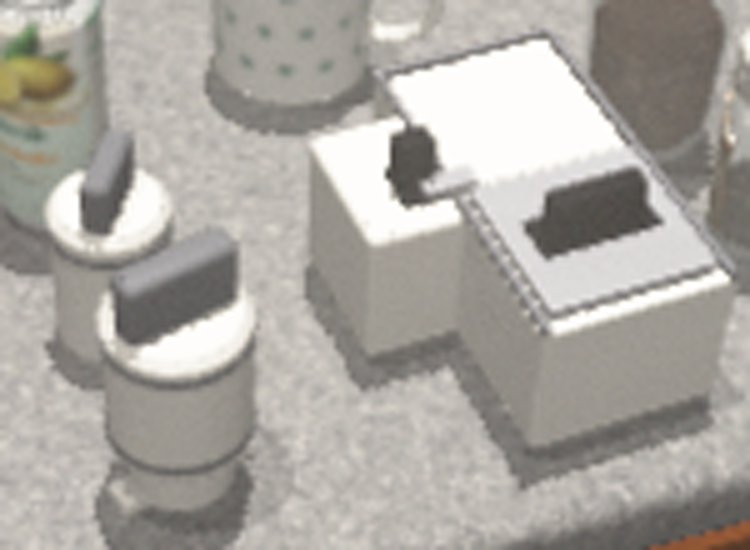

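The top crop shows these positions:
- Deck corners: (222,30), (160,155), (478,152) and (418,280).
- Ledge corners: (270,293) and (163,243).
- Black rib: around (383,180).
- Thumb block: around (250,224).
- New cartridge's wing: centred near (243,472).

The scene crop confirms that the lugged cartridge is the front one.

```bash
cat > h.py <<'E'
from rig import *
import cv2, numpy as np
from scipy.spatial.transform import Rotation as R
from scipy.optimize import least_squares
def q2R(q): return R.from_quat([q[1],q[2],q[3],q[0]]).as_matrix()
def ray(name,px,s=None):
    m=camera_model(name); px=np.atleast_2d(px).astype(float)
    u=(px-[m["cx"],m["cy"]])/m["fx"]
    if name=="wrist":
        r=np.linalg.norm(u,axis=1,keepdims=True); k=np.tan(r)/np.maximum(r,1e-9); u=u*k
        T=np.eye(4); T[:3,:3]=q2R(s["ee_rot"]); T[:3,3]=s["eef_pos"]; T=T@np.array(m["T_tool_cam"])
    else: T=np.array(m["world_from_camera"])
    d=np.c_[u[:,0],-u[:,1],-np.ones(len(u))]@T[:3,:3].T
    return T[:3,3],d
def onz(name,px,z,s=None):
    o,d=ray(name,px,s); return o+d*((z-o[2])/d[:,2])[:,None]
def fit(P,Q):  # filter pts P -> world Q (2D) ; returns yaw,t,resid
    f=lambda p:((P@np.array([[np.cos(p[0]),np.sin(p[0])],[-np.sin(p[0]),np.cos(p[0])]]))+p[1:]-Q).ravel()
    r=least_squares(f,[0.5,*Q.mean(0)]); return r.x,r.fun.reshape(-1,2)
def blob(mask,seed):
    n,l,st,c=cv2.connectedComponentsWithStats(mask.astype(np.uint8))
    i=min(range(1,n),key=lambda k:np.hypot(*(c[k]-seed))+(1e3 if st[k,4]<15 else 0))
    y,x=np.where(l==i); p=np.c_[x,y].astype(np.float32)
    return p,c[i],cv2.minAreaRect(p)
def move(s,target,yaw):
    """shift in tool axes for world target; yaw = direction (rad) of tool y mod pi"""
    A=q2R(s["ee_rot"]); d=A.T@(np.array(target)-s["eef_pos"])/25
    y0=np.arctan2(A[1,1],A[0,1]); dy=(yaw-y0+np.pi/2)%np.pi-np.pi/2
    return np.round(d,2), round(-np.degrees(dy)/8,2)  # tool z is down
E
python3 - <<'E'
from h import *
o=np.array([225,140]); c=lambda x:np.array(x)/4.2+o-0.38
P=np.array([[124,-44],[124,44],[-44,-44],[-44,44]],float)
Q=onz("top",c([[222,30],[160,155],[478,152],[418,280]]),78)[:,:2]
P=np.r_[P,[[28,86],[98,86]]]; Q=np.r_[Q,onz("top",c([[270,293],[163,243]]),75)[:,:2]]
x,r=fit(P,Q); print("filter",np.degrees(x[0]),x[1:],r.round(1).tolist())
im=cv2.imread("pics/top0.png"); hsv=cv2.cvtColor(im,cv2.COLOR_BGR2HSV)
v=im.max(2).astype(int); sat=hsv[...,1]
p,ce,b=blob(v<75,c([383,180])); print("rib",len(p),ce,b,onz("top",ce,100)[0])
p,ce,b=blob(v<75,c([250,224])); print("thumb",len(p),ce,onz("top",ce,96)[0])
m=(v<165); m2=np.zeros_like(m); m2[242:264,273:294]=m[242:264,273:294]
p,ce,b=blob(m2,c([243,472])); bx=cv2.boxPoints(b); w=onz("top",bx,126)
print("wing",len(p),ce,b,onz("top",ce,126)[0],w.round(0)[:,:2].tolist())
n,l,st,cc=cv2.connectedComponentsWithStats((v>195).astype(np.uint8)); print([(st[k].tolist(),cc[k].round(1).tolist()) for k in range(1,n) if st[k,4]>80 and 240<cc[k][1]<265])
for nme,px,z in [("short",[248,234],99),("can",[214,218],134),("mug",[221,155],93),("spice",[321,131],109),("coffee",[289,120],125)]: print(nme,onz("top",px,z)[0].round(0))
E
```

```text
filter 63.35883261022342 [603.82519291  83.85624295] [[7.2, 1.3], [-0.8, 5.1], [2.4, -5.9], [-4.6, -1.6], [-3.5, -1.0], [-0.7, 2.0]]
rib 153 [315.73856209 182.41830065] ((315.6241149902344, 182.59127807617188), (7.6723504066467285, 21.0838623046875), 25.016895294189453) [603.495365    86.99776103 100.        ]
thumb 50 [284.22 193.42] [578.97123608 159.9640564   96.        ]
wing 177 [282.44067797 252.38418079] ((282.4156799316406, 252.36514282226562), (8.019989013671875, 22.261091232299805), 12.994616508483887) [444.3101064  167.11855638 126.        ] [[422.0, 182.0], [471.0, 170.0], [466.0, 153.0], [418.0, 164.0]]
[([270, 239, 14, 24, 166], [275.1, 249.3]), ([285, 241, 10, 22, 121], [289.9, 252.7]), ([183, 248, 15, 23, 239], [189.6, 258.8]), ([197, 251, 9, 21, 107], [201.3, 261.7])]
short [486. 244.  99.]
can [522. 319. 134.]
mug [671. 306.  93.]
spice [722.  74. 109.]
coffee [745. 148. 125.]
```

```bash
python3 - <<'E'
from h import *
print(move(sense(),[585,150,180],np.radians(64.5)))
E
```

```text
(array([-20.33,  -7.94,   2.04]), np.float64(0.9))
```

```bash
python3 -m crank '[[[-0.5,-0.2,0,0,0,0,40],[-1,-0.39,0.1,0,0,0,40],[-1,-0.39,0.1,0,0,0,40],[-1,-0.39,0.1,0,0,0,40],[-1,-0.39,0.1,0,0,0,40],[-1,-0.39,0.1,0,0,0,40],[-1,-0.39,0.1,0,0,0,40],[-1,-0.39,0.1,0,0,0,40]]]' 30 && python3 -m crank '[[[-1,-0.39,0.1,0,0,0,40],[-1,-0.39,0.1,0,0,0,40],[-1,-0.39,0.1,0,0,0,40],[-1,-0.39,0.1,0,0,0,40],[-1,-0.39,0.1,0,0,0,40],[-1,-0.39,0.1,0,0,0,40],[-1,-0.39,0.1,0,0,0,40],[-1,-0.39,0.1,0,0,0,40]]]' && python3 -m crank '[[[-1,-0.39,0.1,0,0,0,40],[-1,-0.39,0.1,0,0,0,40],[-1,-0.39,0.1,0,0,0,40],[-1,-0.39,0.1,0,0,0,40],[-0.8,-0.3,0,0,0,0,40],[0,0,0,0,0,0.9,40],[0,0,0,0,0,0,40],[0,0,0,0,0,0,40]]]'
python3 - <<'E'
from h import *
s=sense(); im=capture("wrist"); cv2.imwrite("pics/w1.png",im)
print(s["eef_pos"],s["ee_rot"],s["force"],s["time_s"],move(s,[579.4,160.3,120],np.radians(64.5)))
import json; json.dump({k:np.array(s[k]).tolist() for k in("eef_pos","ee_rot")},open("w1.json","w"))
E
```

```text
time_s: 0.95
eef_pos: [321.1, 368.4, 213.6]
ee_rot: [0.0, 0.159, 0.987, -0.0]
force: [0.3, 0.7, 0.7]
grip_width: 0.469
grip_force: 0.0
time_s: 1.75
eef_pos: [486.2, 231.2, 193.6]
ee_rot: [-0.0, 0.159, 0.987, -0.0]
force: [0.2, 1.0, 0.3]
grip_width: 0.468
grip_force: 0.0
time_s: 2.55
eef_pos: [584.4, 150.7, 183.7]
ee_rot: [-0.0, 0.22, 0.976, -0.0]
force: [0.1, 0.6, -0.5]
grip_width: 0.472
grip_force: 0.0
[584.4487702  150.70130691 183.73976803] [-1.55827839e-04  2.19518856e-01  9.75608242e-01 -7.68170179e-05] [ 0.06656309  0.60881483 -0.45798025] 2.55 (array([0.35, 0.26, 2.55]), np.float64(0.02))
```

View pics/w1.png

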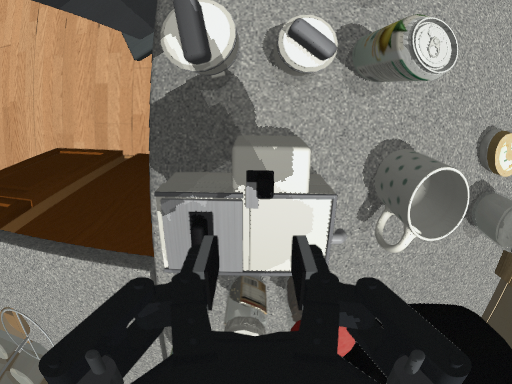

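The wrist view shows the thumb block's top at about (260,177), the ledge's far corners at (233,148) and (310,148), and the deck edges at x≈160 and x≈333. Both cartridges are at the top, with the new one at (198,35). I'll refine the poses from these.

```bash
python3 - <<'E'
from h import *
import json
s=json.load(open("w1.json")); im=cv2.imread("pics/w1.png"); v=im.max(2).astype(int)
A=np.array([603.5,86]); t=np.radians(64.5); M=np.array([[np.cos(t),-np.sin(t)],[np.sin(t),np.cos(t)]])
F=lambda w:((w[:,:2]-A)@M).round(1).tolist()
m=np.zeros(v.shape,bool); m[165:205,240:280]=v[165:205,240:280]<60
p,c,b=blob(m,[260,180]); print("thumb box",p.min(0),p.max(0))
bx=[[p[:,0].min(),p[:,1].max()+.5],[p[:,0].max(),p[:,1].max()+.5],[p[:,0].min(),p[:,1].min()],[p[:,0].max(),p[:,1].min()]]
print("corner z100",F(onz("wrist",bx,100,s)))
print("ledge corners (28,86),(98,86)",F(onz("wrist",[[233,148],[310,148]],75,s)))
print("deck +x end x=124: ",F(onz("wrist",[[333,196],[329,271]],77,s)))
print("deck -x end: ",F(onz("wrist",[[159,210],[163,271]],77,s)))
m=np.zeros(v.shape,bool); m[205:234,180:222]=v[205:234,180:222]<60
p,c,b=blob(m,[201,220]); print("rib px",p.min(0),p.max(0))
r=[[p[:,0].min(),p[:,1].min()],[p[:,0].max(),p[:,1].min()]]; print("rib z103",F(onz("wrist",r,103,s)))
m=np.zeros(v.shape,bool); m[0:75,160:240]=v[0:75,160:240]<95
p,c,b=blob(m,[194,30]); bb=cv2.boxPoints(b); print("newwing",b,onz("wrist",bb,126,s)[:,:2].round(0).tolist(),onz("wrist",c,124,s)[0])
E
```

```text
thumb box [247. 170.] [273. 198.]
corner z100 [[43.7, 42.6], [64.9, 42.7], [43.9, 66.6], [64.4, 66.7]]
ledge corners (28,86),(98,86) [[31.2, 79.6], [97.9, 80.1]]
deck +x end x=124:  [[121.7, 36.5], [126.8, -45.9]]
deck -x end:  [[-40.2, 21.9], [-45.5, -47.5]]
rib px [189. 212.] [212. 233.]
rib z103 [[-4.6, 31.5], [14.9, 31.8]]
newwing ((182.96153259277344, 31.30769157409668), (70.40569305419922, 44.91059875488281), 78.69007110595703) [[418.0, 153.0], [429.0, 182.0], [478.0, 169.0], [469.0, 140.0]] [450.19311698 165.24979651 124.        ]
```

```bash
python3 -m crank '[[[0.35,0.26,0.5,0,0,0,40],[0,0,1,0,0,0,40],[0,0,1,0,0,0,40],[0,0,0.8,0,0,0,40],[0,0,0.5,0,0,0,40],[0,0,0.2,0,0,0,40],[0,0,0,0,0,0,40],[0,0,0,0,0,0,40]]]' 30 && python3 -m crank '[[[0,0,0,0,0,0,5],[0,0,0,0,0,0,5],[0,0,0,0,0,0,5],[0,0,0,0,0,0,5],[0,0,0,0,0,0,5],[0,0,0,0,0,0,5],[0,0,0,0,0,0,5],[0,0,0,0,0,0,5]]]' 30
```

```text
time_s: 3.4
eef_pos: [580.1, 160.8, 84.8]
ee_rot: [0.001, 0.221, 0.975, 0.0]
force: [-0.1, 0.2, -0.1]
grip_width: 0.47
grip_force: 0.0
time_s: 4.2
eef_pos: [580.4, 161.6, 84.8]
ee_rot: [0.001, 0.221, 0.975, 0.001]
force: [1.4, 5.1, 1.6]
grip_width: 0.151
grip_force: 32.4
```

```bash
python3 -m crank '[[[0.1,0,0,0,0,0,5],[0.2,0,0,0,0,0,5],[0.2,0,0,0,0,0,5],[0.2,0,0,0,0,0,5],[0.1,0,0,0,0,0,5],[0.05,0,0,0,0,0,5],[0,0,0,0,0,0,5],[0,0,0,0,0,0,5]]]' 30; python3 - <<'E'
from rig import *
print(sense()["joints"],sense()["eef_pos"],sense()["wrist_torque"])
E
```

```text
time_s: 5.0
eef_pos: [563.2, 170.0, 84.8]
ee_rot: [0.004, 0.221, 0.975, 0.001]
force: [12.8, 2.3, -5.7]
grip_width: 0.157
grip_force: 31.5
[ 9.41095129e-02  5.91919380e-01  1.48072570e+00  2.88268646e-04
  1.06087746e+00 -1.03085847e+00] [563.18537896 170.0395646   84.83148878] [ 0.2507645  -1.99713906 -0.06227181]
```

```bash
python3 -m crank '[[[-0.05,0,0,0,0,0,45],[0,0,0,0,0,0,45],[0,0,0,0,0,0,45],[0,0,0,0,0,0,45],[0,0,-0.5,0,0,0,40],[0,0,-0.8,0,0,0,40],[0,0,-0.3,0,0,0,40],[0,0,0,0,0,0,40]]]' 30; python3 - <<'E'
from h import *
s=sense(); im=capture("wrist"); cv2.imwrite("pics/w2.png",im[90:300,100:400])
print(s["eef_pos"],s["ee_rot"],move(s,[604,87,85.5],np.radians(64.5)))
E
```

```text
time_s: 5.8
eef_pos: [562.1, 169.5, 125.3]
ee_rot: [0.001, 0.221, 0.975, 0.0]
force: [-0.3, 0.7, -0.7]
grip_width: 0.468
grip_force: 0.0
[562.11078215 169.47935244 125.29735417] [1.30815791e-03 2.20852607e-01 9.75306222e-01 4.34465496e-04] (array([-2.93, -2.26,  1.6 ]), np.float64(-0.0))
```

View pics/w2.png

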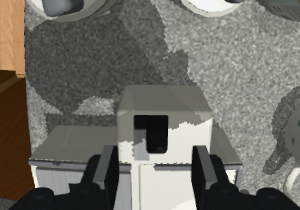

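The thumb block at (157,133) in the crop has moved back on its ledge, so the catch is retracted. Next is the rib.

```bash
python3 -m crank '[[[-0.6,-0.5,0,0,0,0,40],[-0.9,-0.7,0,0,0,0,40],[-0.9,-0.7,0,0,0,0,40],[-0.53,-0.36,0.1,0,0,0,40],[0,0,0.6,0,0,0,40],[0,0,0.6,0,0,0,40],[0,0,0.3,0,0,0,40],[0,0,0,0,0,0,40]]]' 30 && python3 -m crank '[[[0,0,0,0,0,0,3],[0,0,0,0,0,0,3],[0,0,0,0,0,0,3],[0,0,0,0,0,0,3],[0,0,0,0,0,0,3],[0,0,0,0,0,0,3],[0,0,0,0,0,0,3],[0,0,0,0,0,0,3]]]' 30
```

```text
time_s: 6.65
eef_pos: [602.5, 87.1, 82.4]
ee_rot: [-0.001, 0.221, 0.975, -0.0]
force: [-0.5, 0.5, 0.3]
grip_width: 0.465
grip_force: 0.0
time_s: 7.45
eef_pos: [603.6, 87.0, 84.6]
ee_rot: [0.001, 0.221, 0.975, 0.0]
force: [-0.3, 1.5, 5.2]
grip_width: 0.131
grip_force: 34.2
```

```bash
python3 -m crank '[[[0,0.1,-0.05,0,0,0,3],[0,0.3,0,0,0,0,3],[0,0.5,0,0,0,0,3],[0,0.6,0,0,0,0,3],[0,0.6,0,0,0,0,3],[0,0.6,0,0,0,0,3],[0,0.4,0,0,0,0,3],[0,0.13,0,0,0,0,3]]]' 30 && python3 -m crank '[[[0,0.06,0,0,0,0,3],[0,0,0,0,0,0,3],[0,0,0,0,0,0,3],[0,0,0,0,0,0,3],[0,0,0,0,0,0,40],[0,0,0,0,0,0,40],[0,0,0,0,0,0,40],[0,0,0,0,0,0,40]]]' 30; python3 - <<'E'
from h import *
s=sense();print(s["eef_pos"],move(s,[444,167,170],np.radians(77)))
E
```

```text
time_s: 8.25
eef_pos: [638.9, 158.9, 84.7]
ee_rot: [0.001, 0.22, 0.975, -0.002]
force: [-1.5, -21.2, 0.2]
grip_width: 0.131
grip_force: 33.8
time_s: 9.05
eef_pos: [638.7, 161.8, 85.1]
ee_rot: [0.0, 0.221, 0.975, 0.0]
force: [-0.2, -0.7, -0.0]
grip_width: 0.468
grip_force: 0.0
[638.677933   161.76359098  85.11596333] (array([ 7.12, -3.16, -3.4 ]), np.float64(-1.56))
```

```bash
python3 -m crank '[[[0,0,-0.5,0,0,0,40],[0,0,-1,0,0,0,40],[0,-0.2,-1,0,0,0,40],[-0.5,-0.7,-1,0,0,0,40],[-0.5,-0.9,-0.7,0,0,0,40],[-0.5,-0.9,0,0,0,0,40],[-0.5,-0.6,0,0,0,0,40],[0,0,0,0,0,0,40]]]' 30; python3 - <<'E'
from h import *
import json
s=sense(); s2={k:np.array(s[k]).tolist() for k in("eef_pos","ee_rot")}
im=capture("wrist"); cv2.imwrite("pics/w3full.png",im); json.dump(s2,open("w3.json","w"))
cv2.imwrite("pics/w3.png",cv2.resize(im[100:290,150:400],None,fx=3,fy=3,interpolation=cv2.INTER_CUBIC))
print(s["eef_pos"],move(s,[500,150,200],np.radians(77)))
E
```

```text
time_s: 9.85
eef_pos: [648.7, 62.9, 190.2]
ee_rot: [0.0, 0.222, 0.975, -0.0]
force: [0.3, 0.4, -0.9]
grip_width: 0.468
grip_force: 0.0
[648.74197008  62.88957048 190.2247032 ] (array([ 6.87,  0.56, -0.39]), np.float64(-1.58))
```

View pics/w3.png

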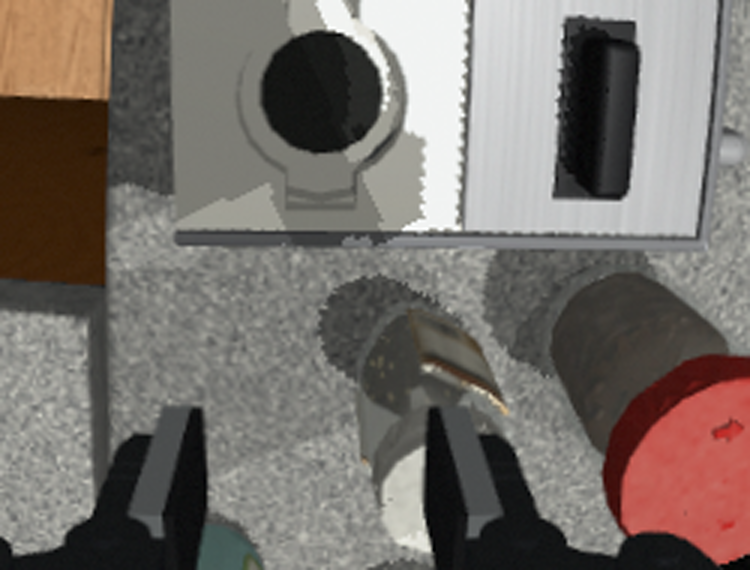

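The socket is open. In the crop the bore is centred near (322,97), the plunger at (322,91), and the -y slot's outer rim at (288..356, 208). The deck's -x edge runs from (173,0) to (175,232).

```bash
python3 - <<'E'
from h import *
import json
s=json.load(open("w3.json"))
A=np.array([604,87]); t=np.radians(64.2); M=np.array([[np.cos(t),-np.sin(t)],[np.sin(t),np.cos(t)]])
F=lambda px,z:(lambda w:print(np.r_[w[0],(w[0,:2]-A)@M].round(1)))(onz("wrist",np.array([px])/3+[150,100]-.33,z,s))
for n,px,z in [("bore",(322.5,97),75),("boreL",(237,97),75),("boreR",(408,97),75),("plunger",(322,91),63),("plunger53",(322,91),53),("slotL",(288,208),75),("slotR",(356,208),75),("deckL",(174,120),75),("stripend",(173,238),79),("strip+",(700,245),79)]: print(n,end=" "); F(px,z)
E
```

```text
bore [ 6.068e+02  8.520e+01  7.500e+01 -4.000e-01 -3.300e+00]
boreL [595.9  62.9  75.  -25.3  -3.2]
boreR [617.4 107.7  75.   24.5  -3.1]
plunger [ 6.066e+02  8.530e+01  6.300e+01 -4.000e-01 -3.100e+00]
plunger53 [ 6.078e+02  8.480e+01  5.300e+01 -4.000e-01 -4.400e+00]
slotL [632.5  61.5  75.  -10.6 -36.8]
slotR [641.3  79.8  75.    9.8 -36.7]
deckL [593.7  43.1  75.  -44.   -9.8]
stripend [624.8  26.9  79.  -45.1 -44.9]
strip+ [698.  174.9  79.  120.  -46.4]
```

```bash
python3 -m crank '[[[0.5,0,0,0,0,-0.4,70],[0.9,0.1,-0.1,0,0,-0.4,70],[0.9,0.1,-0.1,0,0,-0.4,70],[0.9,0.1,-0.1,0,0,-0.38,70],[0.9,0.1,-0.1,0,0,0,70],[0.9,0.1,0,0,0,0,70],[0.9,0.1,0,0,0,0,70],[0.5,0,0,0,0,0,70]]]' 30; python3 - <<'E'
from h import *
import json
s=sense(); s2={k:np.array(s[k]).tolist() for k in("eef_pos","ee_rot")}
im=capture("wrist"); cv2.imwrite("pics/w4full.png",im); json.dump(s2,open("w4.json","w"))
cv2.imwrite("pics/w4.png",cv2.resize(im[60:290,150:400],None,fx=2.6,fy=2.6,interpolation=cv2.INTER_CUBIC))
print(s["eef_pos"],move(s,[444,167,170],np.radians(77)))
E
```

```text
time_s: 10.7
eef_pos: [497.8, 126.5, 200.1]
ee_rot: [-0.0, 0.111, 0.994, 0.0]
force: [1.0, -0.8, -0.2]
grip_width: 0.817
grip_force: 0.0
[497.78513821 126.5177624  200.07808208] (array([2.46, 1.1 , 1.21]), np.float64(0.03))
```

View pics/w4.png

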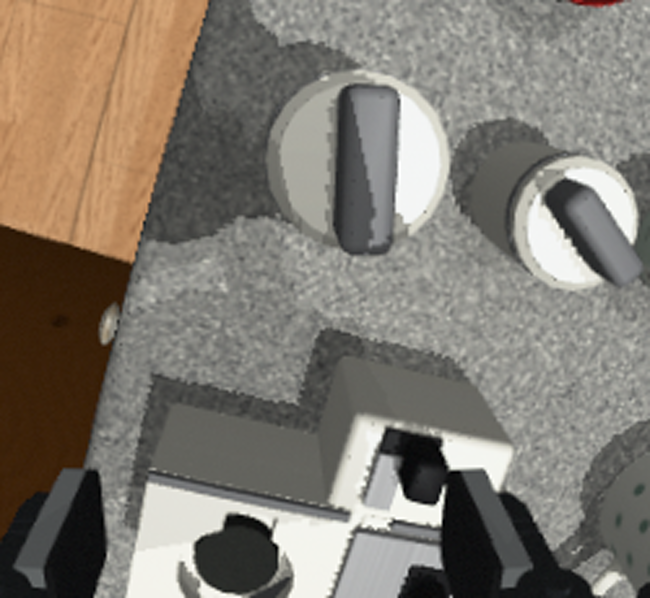

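The new cartridge's wing top spans about (337..400, 84..253) in the crop and lies almost along the tool's x axis.

```bash
python3 - <<'E'
from h import *
import json
s=json.load(open("w4.json"))
px=np.array([[345,88],[399,88],[337,250],[392,250]])/2.6+[150,60]-.3
w=onz("wrist",px,125,s); print(w.round(1).tolist(),w.mean(0).round(1))
d=w[:2].mean(0)-w[2:].mean(0); a=np.degrees(np.arctan2(d[1],d[0])); print("x-dir",a,np.linalg.norm(d),np.linalg.norm(w[0]-w[1]))
# body rim circle, z98
c=onz("wrist",np.array([[357,158]])/2.6+[150,60]-.3,98,s); print("rim",c)
print(move(sense(),[445,166,150],np.radians(a+90)),move(sense(),[445,166,103],np.radians(a+90)))
E
```

```text
[[422.6, 163.8, 125.0], [425.5, 178.7, 125.0], [467.7, 152.0, 125.0], [471.1, 167.7, 125.0]] [446.7 165.6 125. ]
x-dir 165.86127255083665 46.720674529010616 15.22272349826101
rim [[445.82733221 165.32276004  98.        ]]
(array([2.37, 1.07, 2.01]), np.float64(0.17)) (array([2.37, 1.07, 3.89]), np.float64(0.17))
```

```bash
python3 -m crank '[[[0.6,0.3,0,0,0,0,60],[0.9,0.4,0,0,0,0.1,60],[0.85,0.37,0.3,0,0,0.07,60],[0,0,1,0,0,0,60],[0,0,1,0,0,0,60],[0,0,1,0,0,0,60],[0,0,0.4,0,0,0,60],[0,0,0.2,0,0,0,60]]]' 60 && python3 -m crank '[[[0,0,0,0,0,0,5],[0,0,0,0,0,0,5],[0,0,0,0,0,0,5],[0,0,0,0,0,0,5],[0,0,0,0,0,0,5],[0,0,0,0,0,0,5],[0,0,0,0,0,0,5],[0,0,0,0,0,0,5]]]' 60; python3 - <<'E'
from h import *
s=sense(); print(s["eef_pos"],s["ee_rot"],move(s,[445.5,166,103],np.radians(76)))
E
```

```text
time_s: 11.55
eef_pos: [448.1, 164.7, 102.0]
ee_rot: [-0.001, 0.124, 0.992, -0.0]
force: [0.9, -0.5, 0.2]
grip_width: 0.701
grip_force: 0.0
time_s: 12.35
eef_pos: [449.0, 164.3, 103.4]
ee_rot: [0.001, 0.124, 0.992, 0.0]
force: [0.3, 0.8, 5.6]
grip_width: 0.174
grip_force: 59.4
[449.01693781 164.30881636 103.44888104] [1.06389438e-03 1.24013743e-01 9.92279883e-01 3.04309247e-04] (array([0.15, 0.03, 0.02]), np.float64(-0.03))
```

```bash
python3 -m crank '[[[0,0,-0.3,0,0,0,5],[0,0,-0.8,0,0,0,5],[0,0,-1,0,0,0,5],[0,0,-1,0,0,0,5],[0,0,-1,0,0,0,5],[0,0,-0.5,0,0,0,5],[0,0,0,0,0,0,5],[0,0,0,0,0,0,5]]]' 100; python3 - <<'E'
from h import *
s=sense(); im=capture("wrist"); cv2.imwrite("pics/w5.png",im)
print(s["eef_pos"],s["grip_width"],s["force"],s["wrist_torque"],move(s,[608.7,84.3,218],np.radians(64)))
E
```

```text
time_s: 13.15
eef_pos: [447.9, 164.1, 216.9]
ee_rot: [-0.001, 0.124, 0.992, -0.0]
force: [-0.4, 0.4, -2.7]
grip_width: 0.163
grip_force: 97.9
[447.88390743 164.10497701 216.91964922] 0.16280313070884775 [-0.38599556  0.38618981 -2.69942612] [-0.03186495 -0.05438056 -0.01478957] (array([-7.02, -1.51, -0.05]), np.float64(1.47))
```

View pics/w5.png

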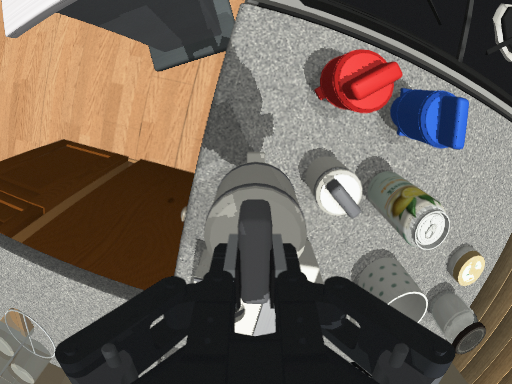

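The cartridge is held upright in the gripper. The wing's top end is near (256,201) and the near edge of the body's rim near (255,186).

```bash
python3 - <<'E'
from h import *
s=sense(); A=q2R(s["ee_rot"]); p=np.array(s["eef_pos"])
for n,px,z in [("wing end-25",(256,201),p[2]+22.5),("rim -30",(255,186),p[2]-5.4)]:
    w=onz("wrist",[px],z,s)[0]; print(n,(A.T@(w-p)).round(1))
E
```

```text
wing end-25 [ 36.1   0.2 -22.4]
rim -30 [33.9 -0.2  5.5]
```

```bash
python3 -m crank '[[[-0.5,-0.1,0,0,0,0,5],[-0.8,-0.2,0,0,0,0,5],[-1,-0.22,0,0,0,0,5],[-1,-0.22,0,0,0,0,5],[-1,-0.22,0,0,0,0,5],[-1,-0.22,0,0,0,0,5],[-1,-0.22,0,0,0,0,5],[-0.5,-0.1,0,0,0,0,5]]]' 100 && python3 -m crank '[[[-0.2,0,0,0,0,0.4,5],[0,0,0,0,0,0.6,5],[0,0,0,0,0,0.47,5],[0,0,0,0,0,0,5],[0,0,0,0,0,0,5],[0,0,0,0,0,0,5],[0,0,0,0,0,0,5],[0,0,0,0,0,0,5]]]' 100; python3 - <<'E'
from h import *
s=sense(); print(move(s,[608.7,84.3,188],np.radians(64)))
E
```

```text
time_s: 14.0
eef_pos: [605.6, 84.2, 216.0]
ee_rot: [-0.001, 0.125, 0.992, -0.0]
force: [-0.3, 0.3, -2.5]
grip_width: 0.163
grip_force: 97.8
time_s: 14.8
eef_pos: [608.7, 84.8, 217.5]
ee_rot: [0.0, 0.225, 0.974, -0.0]
force: [0.1, -0.3, -1.8]
grip_width: 0.164
grip_force: 97.9
(array([-0.01, -0.02,  1.18]), np.float64(0.0))
```

```bash
python3 -m crank '[[[0,-0.02,0.3,0,0,0,5],[-0.02,0,0.5,0,0,0,5],[0,0,0.5,0,0,0,5],[0,0,0.2,0,0,0,5],[0,0,0.15,0,0,0,5],[0,0,0.1,0,0,0,5],[0,0,0,0,0,0,5],[0,0,0,0,0,0,5]]]' 100; python3 - <<'E'
from h import *
s=sense(); print(s["wrist_torque"],move(s,[609.2,84,170],np.radians(64)))
E
```

```text
time_s: 15.6
eef_pos: [609.1, 84.1, 174.1]
ee_rot: [0.0, 0.225, 0.974, 0.0]
force: [0.2, -0.3, -1.6]
grip_width: 0.163
grip_force: 97.9
[ 0.02042199 -0.01768367  0.02069935] (array([-0.01, -0.  ,  0.17]), np.float64(-0.0))
```

The foot is 4 mm below deck level with no contact force, so the lugs are in the slots. I'll press down.

```bash
python3 -m crank '[[[0,0,0.15,0,0,0,5],[0,0,0.15,0,0,0,5],[0,0,0.15,0,0,0,5],[0,0,0.1,0,0,0,5],[0,0,0.08,0,0,0,5],[0,0,0.03,0,0,0,5],[0,0,0,0,0,0,5],[0,0,0,0,0,0,5]]]' 100; python3 -c "
from rig import *
print(sense()['wrist_torque'])"
```

```text
time_s: 16.4
eef_pos: [609.4, 84.0, 157.9]
ee_rot: [0.001, 0.225, 0.974, 0.0]
force: [0.5, -2.2, 5.2]
grip_width: 0.165
grip_force: 99.2
[-0.15152189 -0.3397734   0.02895128]
```

```bash
python3 -m crank '[[[0,-0.013,0.02,0,0,0.6,5],[0,-0.013,0,0,0,0.6,5],[0,-0.013,0,0,0,0.6,5],[0,-0.013,0,0,0,0.6,5],[0,-0.013,0,0,0,0.6,5],[0,-0.013,0,0,0,0.6,5],[0,0,0,0,0,0,5],[0,0,0,0,0,0,5]]]' 100; python3 -c "
from rig import *
print(sense()['wrist_torque'])"
```

```text
time_s: 17.2
eef_pos: [608.0, 82.7, 157.4]
ee_rot: [0.0, 0.46, 0.888, 0.0]
force: [-0.1, -0.0, 5.8]
grip_width: 0.164
grip_force: 99.4
[ 0.0096779  -0.14085261 -0.0320102 ]
```

Turning freely with low torque: 28.8° done. I'll continue.

```bash
python3 -m crank '[[[0,-0.018,0,0,0,0.8,5],[0,-0.018,0,0,0,0.8,5],[0,-0.018,0,0,0,0.8,5],[0,-0.018,0,0,0,0.8,5],[0,-0.018,0,0,0,0.8,5],[0,-0.018,0,0,0,0.8,5],[0,-0.018,0,0,0,0.8,5],[0,0,0,0,0,0,5]]]' 100; python3 -m crank '[[[0,-0.013,0,0,0,0.6,5],[0,-0.013,0,0,0,0.6,5],[0,-0.013,0,0,0,0.5,5],[0,0,0,0,0,0.3,5],[0,0,0,0,0,0,5],[0,0,0,0,0,0,5],[0,0,0,0,0,0,5],[0,0,0,0,0,0,5]]]' 100; python3 - <<'E'
from h import *
s=sense();A=q2R(s["ee_rot"]);print(s['wrist_torque'],"x-dir",np.degrees(np.arctan2(A[1,0],A[0,0])))
E
```

```text
time_s: 18.0
eef_pos: [605.0, 81.8, 157.4]
ee_rot: [0.0, 0.765, 0.644, 0.0]
force: [0.0, -0.5, 6.2]
grip_width: 0.165
grip_force: 99.4
time_s: 18.8
eef_pos: [604.8, 82.8, 157.4]
ee_rot: [0.0, 0.846, 0.533, 0.002]
force: [4.6, 4.8, 3.7]
grip_width: 0.163
grip_force: 104.0
[ 0.46045115 -0.95883331  0.08725809] x-dir 64.42847368955643
```

```bash
python3 -m crank '[[[0,-0.01,0,0,0,0.3,5],[0,-0.01,0,0,0,0.2,5],[0,0,0,0,0,0,5],[0,0,0,0,0,0,5],[0,0,0,0,0,0,5],[0,0,0,0,0,0,5],[0,0,0,0,0,0,5],[0,0,0,0,0,0,5]]]' 100; python3 - <<'E'
from h import *
s=sense();A=q2R(s["ee_rot"]);print(s['wrist_torque'],"x-dir",np.degrees(np.arctan2(A[1,0],A[0,0])))
E
```

```text
time_s: 19.6
eef_pos: [604.5, 83.0, 157.4]
ee_rot: [0.0, 0.864, 0.503, 0.002]
force: [5.4, 3.8, 2.8]
grip_width: 0.165
grip_force: 104.0
[ 0.42436671 -1.10066432  0.24183211] x-dir 60.43918404509133
```

```bash
python3 -m crank '[[[0,0,0,0,0,0,45],[0,0,0,0,0,0,45],[0,0,0,0,0,0,45],[0,0,0,0,0,0,45],[0,0,0,0,0,0,45],[0,0,-0.5,0,0,0,45],[0,0,-1,0,0,0,45],[0,0,-1,0,0,0,45]]]' 100; python3 -m crank '[[[0,0,-1,0,0,0,45],[-0.8,0,-0.2,0,0,0,45],[-1,0,0,0,0,0,45],[-0.5,0,0,0,0,0,45],[0,0,0,0,0,0,45],[0,0,0,0,0,0,45],[0,0,0,0,0,0,45],[0,0,0,0,0,0,45]]]' 100; python3 - <<'E'
from h import *
im=capture("wrist"); t=cv2.resize(capture("top")[140:280,225:350],None,fx=2.7,fy=2.7)
im[:378,0:0]; cv2.imwrite("pics/end.png",np.hstack([im[:378,100:460],t]))
E
```

```text
time_s: 20.4
eef_pos: [603.3, 82.2, 220.9]
ee_rot: [0.0, 0.864, 0.503, -0.0]
force: [-0.3, -0.0, 0.7]
grip_width: 0.525
grip_force: 0.0
time_s: 21.2
eef_pos: [575.2, 32.8, 249.1]
ee_rot: [-0.0, 0.864, 0.503, -0.0]
force: [-0.5, 0.7, 0.2]
grip_width: 0.53
grip_force: 0.0
```

View pics/end.png

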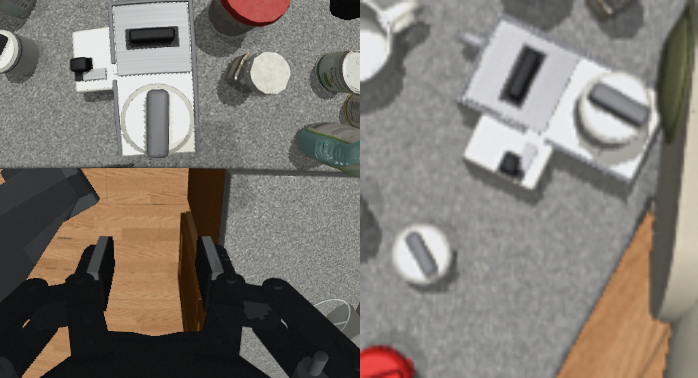

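The wing lies along the filter's x axis, centred at about (157,122) on the left. The shutter is open, the catch is back, and the robot is clear of everything.

```bash
python3 -c "
from rig import *
print(finish_job())"
```

```text
the job is handed in; nothing more can be done
None
```

The cartridge is pushed in, turned about 90° clockwise to where the resistance rose, and released. The catch is fully back, the shutter is fully open, and I handed the job in at about 21 s of the 58 s allowed. The hand-in returned no verdict, and I checked the final lock only by picture and the turn angle, without measuring the foot height after letting go.

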